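# Fit the guide plate on the amber drilling jig

## Task

Take the loose guide plate by its black handle, and lower its bore over the jig's upright pillar, feeling or looking for the pillar's exact place and keeping the plate level, and with the handle over the amber cradle. Push the stiff cradle down with it until the plate is fully home, flat on the jig and in line with it, and let go. Be gentle: never drop the plate or press it on the jig with more than 40 N, and leave the needle file, the amber stone and the caliper where they lie.

Things in the scene. Friction and masses are not known exactly. Their poses are not given: they have to be found in the camera images.
- jig: Drilling jig fixed to the bench: grey base 176 x 84 x 14 mm, origin at the centre of its underside, x along its length from the pillar end to the cradle end, z up. A round steel foot (44 mm across, top 30 mm above the bench) with its centre at x = -50 mm carries an upright steel pillar, 16 mm diameter. Brass cradle with a piece of amber at x = +30 mm, end stop at x = +68 mm.
- pillar_mark (a point): On the foot's vertical centre line (jig x = -50, y = 0), at the height of the pillar's tip, 130 mm above the bench. The foot is eccentric: the pillar's axis stands 6 mm from this point, in a direction that differs each time and is not measured (search by feel or look). It is clamped, does not move. Its tip has a 1.5 mm chamfer.
- seat (a point): On the same centre line at the top of the foot, 30 mm above the bench: the height of the plate's underside when fully home. Axes as the jig.
- amber_top (a point): Centre of the flat top of the sawn amber blank (28 x 34 mm) in the brass cradle, 80 mm from the foot's centre. At the start 6 to 9 mm above the seat level. The cradle slides straight down under about 7 N and stays where it is pushed (no spring); it can go lower than the seat level.
- end_stop (a point): Centre of the top of the steel end stop (10 mm along x, 60 mm along y), 30 mm above the bench, level with the foot. Home means that the plate's underside lies on the foot and this stop.
- guide_plate: Loose aluminium plate, 149 mm long (x -75 to +74), 46 mm wide, about 0.32 kg, flat underside on the bench; origin on the underside, z up. Hub at x -75 to -25, 26 mm high; arm beyond it 10 mm thick. Vertical 18.6 mm bore through the hub at x = -50 (1.5 mm chamfer below). Upright black handle at x = +30: 40 mm along x, 14 mm thick along y, 10 to 62 mm above the underside.
- bore (a point): Centre of the bore's lower mouth, on the plate's underside (plate x = -50 mm, y = 0).
- handle (a point): Grip point inside the black handle, 45 mm above the plate's underside, 80 mm from the bore's axis along plate x; pinch it across its 14 mm thickness (plate y).
- file: Needle file with wooden handle, 153 mm, lying on the bench; bystander. Origin at the centre of its underside.
- stone: Rough amber stone, 31 x 59 x 15 mm, lying on the bench; bystander. Origin at the centre of its underside.
- caliper: Steel caliper, 66 x 208 x 8 mm, lying on the bench; bystander. Origin at the centre of its underside.
Mind the look-alikes: they are no part of the job. Of the things shaped like the guide_plate, the aluminium one is meant.

How it is judged:
By the outcome, as a careful person would: the job done as asked, in the order asked, and still so for the second after the job is handed in, with the robot touching nothing.
It also fails if it takes over 72 s, if anything falls off the work surface, if the arm or the gripper's body presses on something with over 40 N, if the wrist force passes 120 N, or if a joint passes its speed limit or range.

## Robot

A 7-joint arm with a two-finger parallel gripper is mounted at the origin on a cart in front of the work surface, level with it; the furniture and walls round the work are solid. World frame = base frame: x ahead of the robot, y to its left, z up, the work surface at z = 0. Lengths are in m, angles in rad, forces in N, time in s.
With the tool pointing down it reaches from about 0.4 to 0.875 m from the base axis. Payload 19.3 kg.
Tool frame: the origin (TCP) lies midway between the tips of the shut fingers; the grasp point (between the pads) lies 19 mm behind it; z points along the fingers, y is the direction in which the jaws open and shut (so a half turn about z gives the same grasp; the last joint's range is limited). The gripper opens to 85 mm and grips with 20 to 120 N. Pads are 22 mm wide; open, the fingers measure 114 mm over their backs; the gripper's body (76 mm by 85 mm) begins 54 mm behind the grasp point. The pads swing forward as they close: fully open they stand 13 mm farther back than shut.
Start: joints at [-1.256, 0.521, -0.036, 1.599, 0.021, 1.021, -0.113], TCP at [0.235, 0.579, 0.231] pointing down, gripper open.
Joint ranges: [-2.91, 2.91], [-0.3, 2.13], [-1.5, 1.42], [0.17, 2.43], [-1.26, 4.41], [0.16, 1.93], [-2.52, 2.52]. Speed limits (rad/s): [1.89, 1.89, 2.39, 2.39, 3.01, 3.01, 3.01].

## Interface

Orientations are given as [roll, pitch, yaw] about the fixed x, y, z axes, in that order (R = Rz(yaw) Ry(pitch) Rx(roll)).
In Python, from workcell import bot, eyes gives the robot as it stands. The module is installed in compiled form; this text tells all that it offers.
- The arm moves only by the shell command python3 -m jog 'ROWS' [FORCE]. ROWS is JSON, a list of rows, each an object with "delta_pos": the shift along the world's x, y, z in mm, a list of three; "spin": the turn about the world's z in rad; "claw": the closure, from 0 (fully open) to 1 (shut). In form: [{"delta_pos": [tx, ty, tz], "spin": spin, "claw": claw}, ...]. A call has 1 to 8 rows; each row is the pose to reach, as a shift and turn from the pose measured when the call began; what a row does not reach only later rows make up. A row lasts 1/10 s, in which the tool goes at most 50 mm and 8.59 degrees, less where a joint would pass 70% of its speed; a pose out of reach is approached as far as the arm can. A call with a gripper value outside its range is refused whole. The fingers move at their own pace and stop on an object; FORCE is the grip in N (left out, the last holds). Time passes only in rows, so rows that repeat a pose let the fingers close. It gives the time, the measured TCP pose, the force and the opening at its end, in the units of the state.
- bot.observe(): the state, without advancing time (a new reading comes with each control period).
- eyes.grab_frame(name): name is "scene" or "top" or "wrist"; returns the picture (480x640x3 uint8, blue, green, red); there is no depth.
- eyes.camera_params(name): a dict with "fx", "fy", "cx", "cy" (pixels), "origin" and "attitude" of the camera in the world. Camera axes: x right, y up, looking along -z (the intrinsics and any distortion apply to the point x, -y, -z); pixel columns grow to the right and rows downward; lengths in m; the calibration is good to about 2 mm. A picture is of the moment at which its call begins: read the wrist's pose just before it. camera_params takes no time and is no camera call; for the wrist camera it gives the pose at the moment of the call.
- bot.job_done(): hands the job in, once; it reports no verdict.
The state is a dict: "clock": time; "qpos": joint angles; "qd": joint speeds; "joint_efforts": joint torques, N m; "position": TCP position; "tool_rot": TCP orientation; "force": force on the tool from outside, world axes, zero at the start; "moment": the same for the moment, N m; "grip_width": finger opening in m.
Only numpy, scipy, OpenCV 4.12 (cv2) and the standard library are available. Lean on these libraries where they do the work, as an engineer would, in place of code of your own. Each camera call takes 0.05 s, during which the arm holds its last target. There are 200 camera calls.

## Working session

There is one attempt and no reset: what is moved stays moved. The work goes in short steps, Python scripts to look and compute and a shell command to move; the robot and the scene stay as the last step left them, time stands still between calls to the robot, and variables do not carry over. Pictures are saved under pics/ and viewed, about 8 in all and at most 12, crops included, and the job is handed in when it is done.

```bash
mkdir -p pics; python3 - <<'E'
from workcell import bot, eyes
import cv2,numpy as np
s=bot.observe();print(s)
for n in("top","scene"):
    im=eyes.grab_frame(n);cv2.imwrite(f"pics/{n}0.png",im);print(n,eyes.camera_params(n))
E
```

```text
{'clock': 0.0, 'qpos': array([-1.2561667 ,  0.52200557, -0.03628985,  1.59999378,  0.02118448,
        1.02107392, -0.11279748]), 'qd': array([-1.32089193e-03,  5.06132339e-04,  5.96337793e-05,  1.08542840e-03,
       -7.82958958e-04, -1.54035223e-03,  9.12485075e-04]), 'joint_efforts': array([ 1.00527996e-03, -9.27119350e+01,  1.98038623e+00, -3.69917679e+01,
        1.78616575e-02,  8.43752583e-03, -4.38187726e-05]), 'position': array([0.23455375, 0.5789692 , 0.2307365 ]), 'tool_rot': array([-3.14049954e+00,  8.25718935e-05,  2.75671468e+00]), 'force': array([0.16680902, 0.2960314 , 0.33291703]), 'moment': array([-0.01341518, -0.01268136, -0.03547405]), 'grip_width': 0.08546885701186999}
top {'fx': 474.65692973750265, 'fy': 474.65692973750265, 'cx': 317.1351608132138, 'cy': 244.89446767933634, 'origin': array([0.47527516, 0.11251062, 1.21134735]), 'attitude': array([ 0.02982987,  0.00359273, -1.57084832])}
scene {'fx': 546.1865044579903, 'fy': 546.1865044579903, 'cx': 326.4389326129531, 'cy': 229.53326665967143, 'origin': array([ 0.07335061, -0.71572164,  0.52711136]), 'attitude': array([ 1.15165229, -0.0066295 , -0.50283654])}
```

View pics/top0.png

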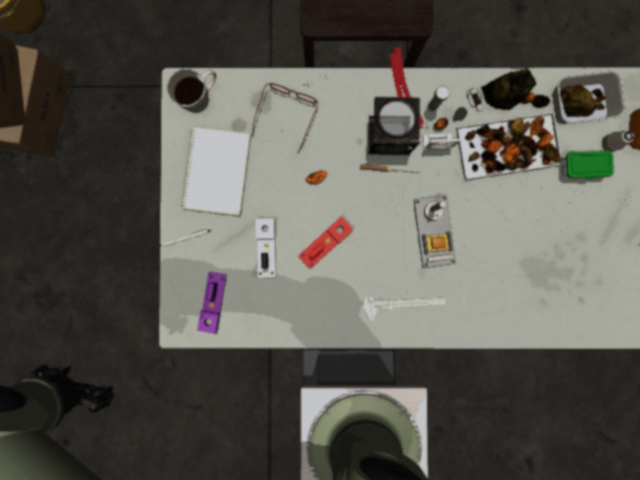

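View pics/scene0.png

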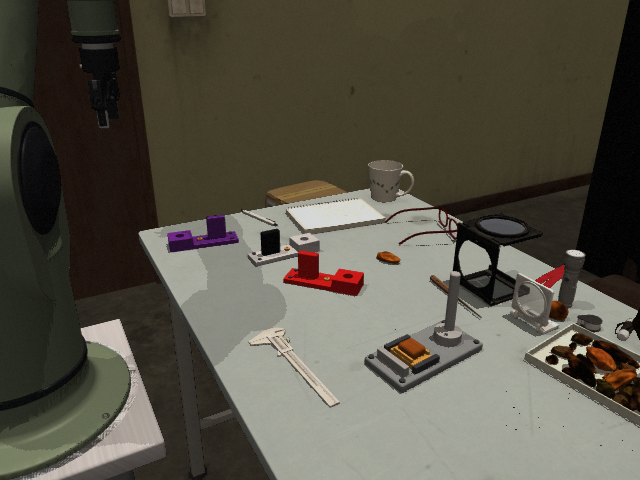

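Top view: three plate-shaped things: white/silver with black handle (265,247), red (326,242) and purple (212,302). The silver one with the black handle fits "aluminium, black handle". Jig is at (435,232) with its pillar end up, and the cradle at (438,242). I'll confirm with one enlarged crop.

```bash
cat > h.py <<'E'
import numpy as np, cv2
from scipy.spatial.transform import Rotation as R
from workcell import bot, eyes
def ray(c,u,v):
    d=np.array([(u-c["cx"])/c["fx"],-(v-c["cy"])/c["fy"],-1.])
    return np.array(c["origin"]),R.from_euler("xyz",c["attitude"]).as_matrix()@d
def onplane(c,u,v,z):
    o,d=ray(c,u,v); return o+d*(z-o[2])/d[2]
def proj(c,p):
    q=R.from_euler("xyz",c["attitude"]).as_matrix().T@(np.array(p)-c["origin"])
    return np.array([c["cx"]+c["fx"]*q[0]/-q[2], c["cy"]-c["fy"]*q[1]/-q[2]])
def meet(c1,p1,c2,p2):
    o1,d1=ray(c1,*p1);o2,d2=ray(c2,*p2)
    t=np.linalg.lstsq(np.c_[d1,-d2],o2-o1,rcond=None)[0]
    a,b=o1+d1*t[0],o2+d2*t[1]; return (a+b)/2,np.linalg.norm(a-b)
E
python3 - <<'E'
from h import *
t=cv2.imread("pics/top0.png");s=cv2.imread("pics/scene0.png")
a=cv2.resize(t[205:285,235:355],None,fx=3.3,fy=3.3,interpolation=cv2.INTER_CUBIC)
b=cv2.resize(t[185:275,400:470],None,fx=3.3,fy=3.3,interpolation=cv2.INTER_CUBIC)
c=cv2.resize(s[220:300,240:370],None,fx=3,fy=3,interpolation=cv2.INTER_CUBIC)
d=cv2.resize(s[260:390,360:490],None,fx=2.3,fy=2.3,interpolation=cv2.INTER_CUBIC)
W=np.zeros((600,800,3),np.uint8)
for im,(x,y) in((a,(0,0)),(b,(400,0)),(c,(0,300)),(d,(400,300))): W[y:y+im.shape[0],x:x+im.shape[1]]=im[:600-y,:800-x]
cv2.imwrite("pics/crop1.png",W)
E
```

```text
(no output)
```

View pics/crop1.png

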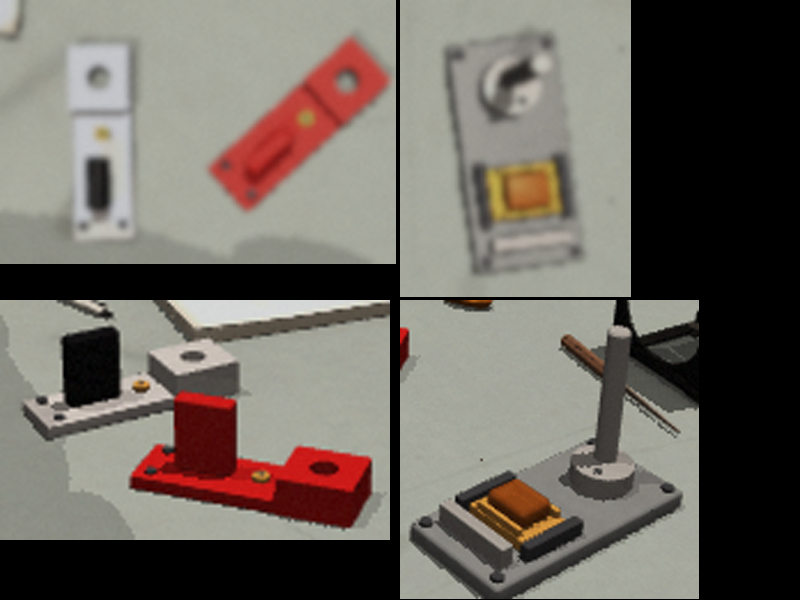

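The crop confirms it: the silver plate with black handle (left) is the aluminium one; red is a look-alike. The jig's foot, leaning-looking pillar tip, amber and end stop are clear.

```bash
python3 - <<'E'
from h import *
t=cv2.imread("pics/top0.png");T=eyes.camera_params("top");S=eyes.camera_params("scene")
A=lambda x,y:(x/3.3+235-.35,y/3.3+205-.35); B=lambda x,y:((x-400)/3.3+400-.35,y/3.3+185-.35)
D=lambda x,y:((x-400)/2.3+360-.3,(y-300)/2.3+260-.3); C=lambda x,y:(x/3+240-.33,(y-300)/3+220-.33)
bore=onplane(T,*A(98,77),.026); print("bore",bore)
hub=np.mean([onplane(T,*A(*p),.026) for p in((67,45),(130,42))],0);end=np.mean([onplane(T,*A(*p),.010) for p in((77,239),(133,237))],0)
print("hubend",hub,"armend",end,"len",np.linalg.norm((hub-end)[:2]))
print("screws mid",np.mean([onplane(T,*A(*p),.010) for p in((82,226),(123,224))],0))
print("bore2view",meet(T,A(98,77),S,C(194,356)))
foot=onplane(T,*B(512,85),.030);stop=onplane(T,*B(536,243),.030);am=onplane(T,*B(527,189),.037)
print("foot",foot,"stop",stop,"dist",np.linalg.norm((foot-stop)[:2]),"amber",am)
print("tip",onplane(T,*B(541,64),.130), meet(T,B(541,64),S,D(620,331)))
f=onplane(T,*B(455,53),.014);g=onplane(T,*B(547,38),.014);h=onplane(T,*B(479,267),.014);i=onplane(T,*B(577,258),.014)
print("base centre holes",(f+g+h+i)/4,"dir",(h+i-f-g)/2, np.arctan2(*((h+i-f-g)[[1,0]])))
for a,b in((end,hub),(stop,foot)): d=a-b;print("yaw",np.arctan2(d[1],d[0]))
E
```

```text
bore [0.55299739 0.24884528 0.026     ]
hubend [0.57845153 0.24854997 0.026     ] armend [0.4305215  0.24491838 0.01      ] len 0.1479745999965009
screws mid [0.44046727 0.24686541 0.01      ]
bore2view (array([0.55291072, 0.24883842, 0.0263357 ]), np.float64(0.0001440607801525265))
foot [ 0.59649941 -0.17359405  0.03      ] stop [ 0.47717554 -0.19077638  0.03      ] dist 0.12055462085815458 amber [ 0.51762259 -0.18255622  0.037     ]
tip [ 0.60079494 -0.16952699  0.13      ] (array([ 0.600815  , -0.16966994,  0.1292474 ]), np.float64(0.0001665991213390128))
base centre holes [ 0.54541047 -0.17896944  0.014     ] dir [-0.16616804 -0.0193959   0.        ] -3.0253938365457547
yaw -3.1170482006978193
yaw -2.9985783463238795
```

Heights and distances agree with the given sizes (foot–stop about 118, tip height 129, eccentricity 5.9 mm). I'll go above the handle at about (0.473, 0.247), turning by +0.41.

```bash
python3 -m jog '[{"delta_pos":[48,-66,-16],"spin":0.1,"claw":0},{"delta_pos":[96,-132,-32],"spin":0.2,"claw":0},{"delta_pos":[144,-198,-48],"spin":0.3,"claw":0},{"delta_pos":[192,-264,-64],"spin":0.41,"claw":0},{"delta_pos":[238,-332,-80],"spin":0.41,"claw":0},{"delta_pos":[238,-332,-80],"spin":0.41,"claw":0},{"delta_pos":[238,-332,-80],"spin":0.41,"claw":0},{"delta_pos":[238,-332,-80],"spin":0.41,"claw":0}]' 100
python3 - <<'E'
from h import *
s=bot.observe();print(s["position"],s["tool_rot"],s["qpos"])
W=eyes.camera_params("wrist");im=eyes.grab_frame("wrist");cv2.imwrite("pics/w1.png",im);print(W)
np.save("w1.npy",W,allow_pickle=True)
E
```

```text
clock: 0.9
position: [0.4639, 0.2584, 0.1536]
tool_rot: [-3.141, 0.0, -3.116]
force: [1.6, 1.3, 1.3]
grip_width: 0.0853
[0.46393443 0.25842161 0.15356523] [-3.14054350e+00  9.84042590e-06 -3.11619309e+00] [-0.55893491  0.47681967 -0.08198277  1.91784056  0.0564591   0.74968849
  0.92302297]
{'fx': 406.8803841931008, 'fy': 406.8803841931008, 'cx': 319.911975698656, 'cy': 231.8286563004861, 'origin': array([0.38882114, 0.25681221, 0.29549547]), 'attitude': array([-3.02928884e-01,  1.52668998e-03,  1.59649859e+00])}
```

View pics/w1.png

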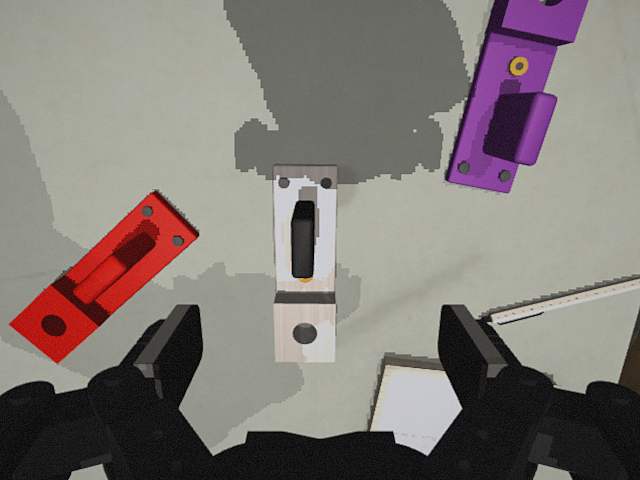

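The wrist view shows the silver plate, bore at (305,333), end holes at (284,183)/(326,183), black handle about (303,238).

```bash
python3 - <<'E'
from h import *
W=np.load("w1.npy",allow_pickle=True).item();im=cv2.imread("pics/w1.png")
b=onplane(W,305,333,.026);e=onplane(W,305,183,.010)
hl=[onplane(W,u,v,.010) for u,v in((284,183),(326,183))];hb=[onplane(W,u,v,.026) for u,v in((274.5,362),(335,362))]
print("bore",b,"holes",e,"widths",hl[1]-hl[0],hb[1]-hb[0],hb)
d=(e-b)[:2];y=np.arctan2(d[1],d[0]);print("yaw",y,np.linalg.norm(d))
print("handle",b[:2]+.08*d/np.linalg.norm(d))
for dx in(-.02,.02):
  for dy in(-.007,.007):
    for z in (.01,.062):
      c,s=np.cos(y),np.sin(y);x=.08+dx
      print(dx,dy,z,proj(W,[b[0]+c*x-s*dy,b[1]+s*x+c*dy,z]).round(0))
g=cv2.cvtColor(im[190:290,280:330],cv2.COLOR_BGR2GRAY);
m=(g<75).astype(np.uint8);n,l,st,ce=cv2.connectedComponentsWithStats(m);i=1+st[1:,4].argmax();print(st[i]+[280,190,0,0,0])
s=bot.observe();print(s["position"],s["tool_rot"])
E
```

```text
bore [0.55306147 0.24939843 0.026     ] holes [0.44207175 0.24717494 0.01      ] widths [-0.00077333  0.02975315  0.        ] [-0.00124903  0.04663758  0.        ] [array([0.57909286, 0.22625902, 0.026     ]), array([0.57784383, 0.27289661, 0.026     ])]
yaw -3.121561974638449 0.11101199102759068
handle [0.47307752 0.24779608]
-0.02 -0.007 0.01 [315. 251.]
-0.02 -0.007 0.062 [314. 279.]
-0.02 0.007 0.01 [296. 251.]
-0.02 0.007 0.062 [291. 279.]
0.02 -0.007 0.01 [315. 198.]
0.02 -0.007 0.062 [314. 217.]
0.02 0.007 0.01 [295. 198.]
0.02 0.007 0.062 [290. 217.]
[ 291  200   24   78 1681]
[0.46808286 0.25027473 0.15214798] [-3.13607813e+00  3.38635221e-04 -3.12447026e+00]
```

```bash
python3 -m jog '[{"delta_pos":[5,-2,0],"spin":0,"claw":0},{"delta_pos":[5,-2,-30],"spin":0,"claw":0},{"delta_pos":[5,-2,-60],"spin":0,"claw":0},{"delta_pos":[5,-2,-90],"spin":0,"claw":0},{"delta_pos":[5,-2,-105],"spin":0,"claw":0},{"delta_pos":[5,-2,-105],"spin":0,"claw":0},{"delta_pos":[5,-2,-105],"spin":0,"claw":0},{"delta_pos":[5,-2,-105],"spin":0,"claw":0}]' 100; python3 -c "
from h import *
print(bot.observe()['tool_rot'],bot.observe()['force'])"
```

```text
clock: 1.75
position: [0.4735, 0.249, 0.0483]
tool_rot: [-3.137, 0.002, -3.124]
force: [0.2, -0.9, 0.9]
grip_width: 0.0855
[-3.13696019e+00  1.65696670e-03 -3.12397040e+00] [ 0.22521198 -0.86765901  0.92369366]
```

```bash
python3 -m jog '[{"delta_pos":[0,-1,-12],"spin":0,"claw":0},{"delta_pos":[0,-1,-22],"spin":0,"claw":0},{"delta_pos":[0,-1,-22],"spin":0,"claw":0},{"delta_pos":[0,-1,-22],"spin":0,"claw":0.3},{"delta_pos":[0,-1,-22],"spin":0,"claw":0.5},{"delta_pos":[0,-1,-22],"spin":0,"claw":0.7},{"delta_pos":[0,-1,-22],"spin":0,"claw":0.8},{"delta_pos":[0,-1,-22],"spin":0,"claw":0.85}]' 100; python3 -c "
from h import *
print(bot.observe()['tool_rot'],bot.observe()['force'])"
```

```text
clock: 2.55
position: [0.4736, 0.248, 0.0264]
tool_rot: [-3.137, 0.002, -3.124]
force: [0.3, 0.5, -1.7]
grip_width: 0.0138
[-3.13704382e+00  1.87672494e-03 -3.12400289e+00] [ 0.33764971  0.50264986 -1.70035871]
```

Jaws at 13.8 mm, on the handle. Squeeze fully, then lift a little and check.

```bash
python3 -m jog '[{"delta_pos":[0,0,0],"spin":0,"claw":1},{"delta_pos":[0,0,0],"spin":0,"claw":1},{"delta_pos":[0,0,0],"spin":0,"claw":1},{"delta_pos":[0,0,5],"spin":0,"claw":1},{"delta_pos":[0,0,20],"spin":0,"claw":1},{"delta_pos":[0,0,40],"spin":0,"claw":1},{"delta_pos":[0,0,40],"spin":0,"claw":1},{"delta_pos":[0,0,40],"spin":0,"claw":1}]' 100; python3 -c "
from h import *
s=bot.observe();print(s['tool_rot'],s['force'],s['moment'],s['position'])"
```

```text
clock: 3.35
position: [0.4736, 0.248, 0.0664]
tool_rot: [-3.137, 0.002, -3.124]
force: [0.0, 0.1, -3.0]
grip_width: 0.0129
[-3.13729287e+00  2.21675995e-03 -3.12408023e+00] [ 0.02919735  0.05472753 -3.0427673 ] [-0.02232158  0.07954617 -0.00359541] [0.47360566 0.247973   0.06639901]
```

```bash
python3 -m jog '[{"delta_pos":[0,0,35],"spin":0,"claw":1},{"delta_pos":[0,0,75],"spin":0,"claw":1},{"delta_pos":[5,-20,110],"spin":0.02,"claw":1},{"delta_pos":[10,-60,125],"spin":0.04,"claw":1},{"delta_pos":[20,-100,125],"spin":0.06,"claw":1},{"delta_pos":[30,-140,125],"spin":0.08,"claw":1},{"delta_pos":[40,-180,125],"spin":0.096,"claw":1},{"delta_pos":[48,-220,125],"spin":0.096,"claw":1}]' && python3 -m jog '[{"delta_pos":[0,-40,0],"spin":0,"claw":1},{"delta_pos":[0,-80,0],"spin":0,"claw":1},{"delta_pos":[0,-120,0],"spin":0,"claw":1},{"delta_pos":[0,-130,0],"spin":0,"claw":1},{"delta_pos":[0,-130,0],"spin":0,"claw":1},{"delta_pos":[0,-130,0],"spin":0,"claw":1},{"delta_pos":[0,-130,0],"spin":0,"claw":1},{"delta_pos":[0,-130,0],"spin":0,"claw":1}]'
python3 - <<'E'
from h import *
s=bot.observe();print(s["position"],s["tool_rot"],s["qpos"],s["force"])
W=eyes.camera_params("wrist");im=eyes.grab_frame("wrist");cv2.imwrite("pics/w2.png",im);np.save("w2.npy",W,allow_pickle=True);print(W["origin"],W["attitude"])
for n in("top","scene"): cv2.imwrite(f"pics/{n}2.png",eyes.grab_frame(n))
print(bot.observe()["position"])
E
```

```text
clock: 4.15
position: [0.5215, 0.0262, 0.1905]
tool_rot: [-3.137, 0.001, -3.027]
force: [1.2, 0.3, -2.2]
grip_width: 0.0127
clock: 4.95
position: [0.5216, -0.1026, 0.1903]
tool_rot: [-3.138, 0.001, -3.026]
force: [0.2, 1.3, -3.1]
grip_width: 0.0131
[ 0.52158292 -0.10258332  0.19030176] [-3.13752624e+00  8.64132448e-04 -3.02563213e+00] [ 0.1043388   0.42417478 -0.03170947  1.88929264  0.02293779  0.82682277
  1.74668185] [ 0.24848159  1.33599536 -3.07583233]
[ 0.44678429 -0.11064765  0.33217222] [-0.30377033  0.0045651   1.68711729]
[ 0.52162341 -0.10317005  0.19047677]
```

View pics/w2.png

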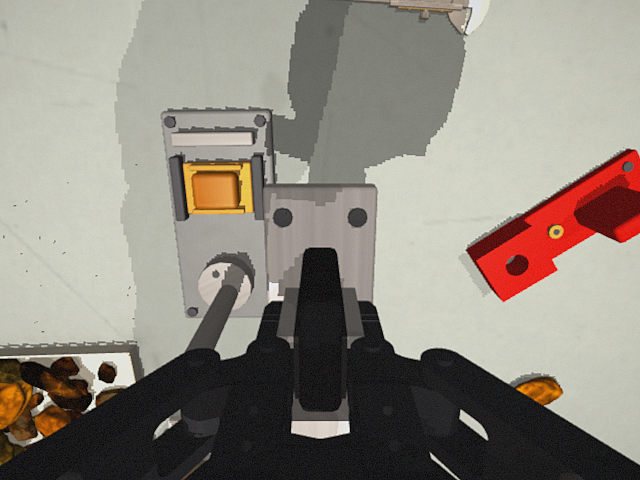

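The wrist view shows the jig holes at (169,122)/(260,121)/(193,312), amber (216,190), and the held plate's end holes at (283,217)/(357,217); the pillar leans behind the finger. Next: compute yaws, and crop the top and scene views.

```bash
python3 - <<'E'
from h import *
W=np.load("w2.npy",allow_pickle=True).item()
j=[onplane(W,*p,.014) for p in((169.5,122),(260,121),(193,312))]
d=(j[0]-j[2]);y=lambda d:np.arctan2(d[1],d[0])
print("jig holes",j,"yaw long",y(d),"yaw from short",y(j[1]-j[0])-np.pi/2,np.linalg.norm(d),np.linalg.norm(j[1]-j[0]))
s=[onplane(W,*p,.030) for p in((172,139),(255,138))];print("stop",np.mean(s,0),y(s[1]-s[0]))
h=[onplane(W,*p,.174) for p in((283,217),(357.5,217))];print("plate holes",h,np.linalg.norm(h[1]-h[0]),"yaw",y(h[1]-h[0]))
e=[onplane(W,*p,.174) for p in((265.5,184),(377,185))];print("plate end",e,np.linalg.norm(e[1]-e[0]),"yaw",y(e[1]-e[0]))
print("foot px pred",proj(W,[.5965,-.1736,.03]),"pillar base pred",proj(W,[.6008,-.1696,.03]))
print("amber",onplane(W,216,190,.037))
t=cv2.imread("pics/top2.png");s=cv2.imread("pics/scene2.png")
a=cv2.resize(t[170:280,380:480],None,fx=4,fy=4,interpolation=cv2.INTER_CUBIC);b=cv2.resize(s[200:390,340:500],None,fx=2.5,fy=2.5,interpolation=cv2.INTER_CUBIC)
M=np.zeros((480,800,3),np.uint8);M[:440,:400]=a;M[:475,400:800]=b;cv2.imwrite("pics/crop2.png",M)
E
```

```text
jig holes [array([ 0.47287242, -0.22367058,  0.014     ]), array([ 0.46417686, -0.15565145,  0.014     ]), array([ 0.63206843, -0.20224543,  0.014     ])] yaw long -3.0078130433661836 yaw from short 0.12715023572436013 0.16063127607654465 0.0685726953543667
stop [ 0.47949982 -0.18612061  0.03      ] 1.6992294618483115
plate holes [array([ 0.49164369, -0.12110872,  0.174     ]), array([ 0.48812366, -0.09130728,  0.174     ])] 0.030008610922996032 yaw 1.6883676618452588
plate end [array([ 0.47905578, -0.12914239,  0.174     ]), array([ 0.47432626, -0.08557026,  0.174     ])] 0.04382806398583773 yaw 1.6789175886178078
foot px pred [223.38192915 286.44783546] pillar base pred [228.0414247  291.75453868]
amber [ 0.51574049 -0.18109429  0.037     ]
```

View pics/crop2.png

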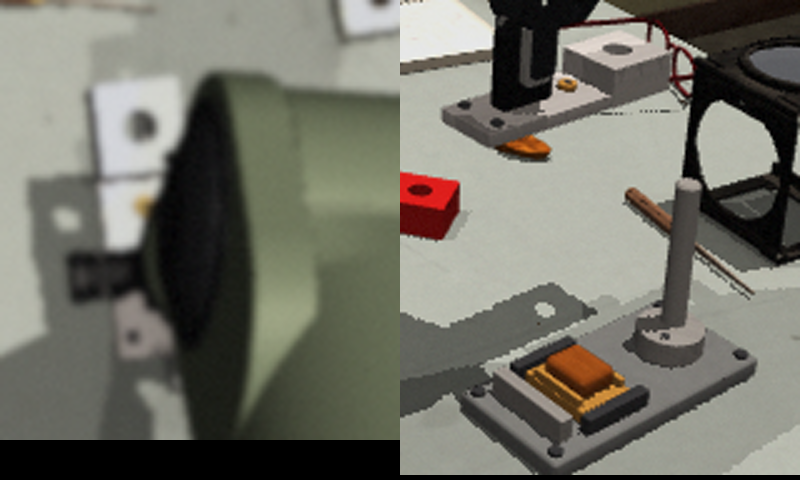

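The plate hangs level in the scene view; the bore is at about top crop (142,126), scene crop (619,48), and the pillar tip at scene crop (688,184).

```bash
python3 - <<'E'
from h import *
T=eyes.camera_params("top");S=eyes.camera_params("scene")
t=cv2.imread("pics/top2.png");s=cv2.imread("pics/scene2.png");t0=cv2.imread("pics/top0.png");g=lambda i:cv2.cvtColor(i,cv2.COLOR_BGR2GRAY).astype(int)
# bore ellipse centroids by dark mask; tip by column of pillar
def blob(im,x0,y0,x1,y1,th):
    m=(g(im[y0:y1,x0:x1])<th).astype(np.uint8);n,l,st,ce=cv2.connectedComponentsWithStats(m);i=1+st[1:,4].argmax();return ce[i]+[x0,y0],st[i]
bt=blob(t,408,194,422,208,150);print(bt)
print(g(s[214:226,576:600]))
F=lambda x,y,f,x0,y0:((x+.5)/f-.5+x0,(y+.5)/f-.5+y0)
bs=F(619-400,48,2.5,340,200);ts=F(688-400,184,2.5,340,200);tt=F(541-400,64,3.3,400,185)
print("bore",onplane(T,*bt[0],.190),meet(T,bt[0],S,bs)); print("tip",onplane(T,*tt,.13),meet(T,tt,S,ts),ts)
print(g(s[268:282,606:626])); print(g(t0[198:212,434:450]))
E
```

```text
(array([415.21428571, 200.97619048]), array([ 4,  4,  7,  7, 42], dtype=int32))
[[42 41 45 45 47 48 47 23  7  1  0  4  9  4  5  6  8  8  2  2  6  6  7  2]
 [46 45 45 43 45 46 46 15  3  5  5  6  3  4  6  8  7  8  0  6  0  6  5  5]
 [46 45 46 46 47 44 44  4  5  5  6  4  8  1  1  7  4  7  3  7  3  3 10  7]
 [45 46 43 45 46 46 36  9 10  4  7  0  5  4  7  5  4  4  4  4  4  2  3  7]
 [42 42 44 46 47 47 37  6  3  1  4  4  8  6  2  6  1  5  5  4  5  3  5  5]
 [42 42 39 45 48 43 17  3  0  1  8  3  3  6  7  7  5  6  5  7  5  2  5  8]
 [40 41 44 45 47 44 15  5  6  4 10  5  7  2  8  6  7  8  7  0  7  5  7  1]
 [41 43 43 44 45 42  7  6  5  4  7  4  2  8  5  2  2  5  5  8  7  4  3  4]
 [40 41 42 41 45 32  4  5  8  9  8  5  5  6  6  7  7  6  4  4  2  7  2  7]
 [40 40 45 43 42 31  7  4  5  4  3  3  2  6  5  3  0  4  4  4  0  7  6  3]
 [42 40 44 44 42 13 10  6  5  5  4  1  3  5  6  5  1  4  5  7  7  5  4  7]
 [44 49 46 47 42 14  4 10  8  4  3  5  5  3  7  4  5  2  6  4  6  3  2  4]]
bore [ 0.60049515 -0.09539273  0.19      ] (array([ 0.60010844, -0.0949682 ,  0.19123814]), np.float64(0.00056944336375
[... 1269 characters left out ...]
 160 154 146 145 148 159 165]
 [148 137 124 111 103 112 138 164 177 178 172 160 148 146 154 160]
 [148 131 108  85  82 104 146 177 188 189 182 168 152 144 151 161]
 [121 102  75  58  61 102 149 181 190 191 185 172 154 145 149 160]
 [ 80  63  48  43  53  89 136 172 186 185 180 167 151 145 150 160]
 [ 50  42  37  37  44  70 109 147 167 171 166 154 148 145 150 162]
 [ 38  35  39  37  44  57  85 118 141 152 147 146 145 144 150 160]
 [ 36  37  43  47  58  76 100 127 140 143 144 144 145 144 149 160]
 [ 44  54  63  78  97 122 144 156 156 149 147 147 144 143 152 159]
 [ 69  93 109 126 146 163 174 176 168 155 148 146 146 144 146 153]
 [107 138 154 165 175 182 186 183 172 156 147 148 147 144 143 151]]
```

```bash
python3 -m jog '[{"delta_pos":[0,-25,0],"spin":0.012,"claw":1},{"delta_pos":[0,-50,0],"spin":0.012,"claw":1},{"delta_pos":[0.4,-75,0],"spin":0.012,"claw":1},{"delta_pos":[0.4,-75,0],"spin":0.012,"claw":1},{"delta_pos":[0.4,-75,-15],"spin":0.012,"claw":1},{"delta_pos":[0.4,-75,-24],"spin":0.012,"claw":1},{"delta_pos":[0.4,-75,-24],"spin":0.012,"claw":1},{"delta_pos":[0.4,-75,-24],"spin":0.012,"claw":1}]'
python3 - <<'E'
from h import *
for n in("top","scene","wrist"): cv2.imwrite(f"pics/{n}3.png",eyes.grab_frame(n))
np.save("w3.npy",eyes.camera_params("wrist"),allow_pickle=True)
s=bot.observe();print(s["position"],s["tool_rot"],s["force"])
t=cv2.imread("pics/top3.png");s=cv2.imread("pics/scene3.png");w=cv2.imread("pics/wrist3.png")
a=cv2.resize(t[170:270,385:485],None,fx=4,fy=4,interpolation=cv2.INTER_CUBIC);b=cv2.resize(s[220:390,360:493],None,fx=3,fy=3,interpolation=cv2.INTER_CUBIC)
M=np.zeros((600,800,3),np.uint8);M[:400,:400]=a;M[:510,400:799]=b;M[400:,:400]=cv2.resize(w[:240],(400,150))[:200] if 0 else cv2.copyMakeBorder(cv2.resize(w[60:380],(400,200)),0,0,0,0,0);cv2.imwrite("pics/crop3.png",M)
E
```

```text
clock: 5.9
position: [0.5221, -0.1778, 0.1666]
tool_rot: [-3.137, 0.001, -3.014]
force: [0.7, -0.3, -2.1]
grip_width: 0.0129
[ 0.52226468 -0.17808987  0.16693801] [-3.13705900e+00  1.74142407e-03 -3.01431111e+00] [ 0.24934846 -0.43653034 -2.98472395]
```

View pics/crop3.png

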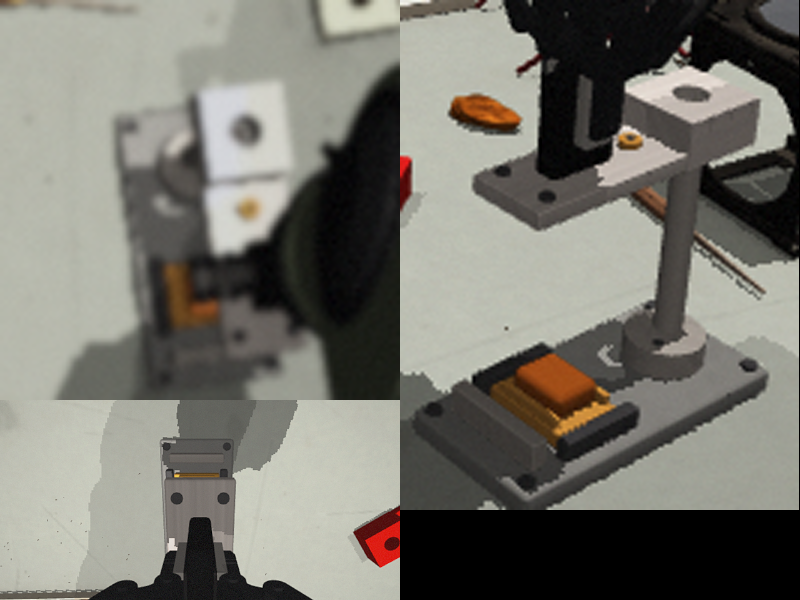

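The bore (top crop 246,130; scene crop 692,94) now stands over the pillar. Measuring the remaining offset to the tip.

```bash
python3 - <<'E'
from h import *
T=eyes.camera_params("top");S=eyes.camera_params("scene")
t=cv2.imread("pics/top3.png");g=cv2.cvtColor(t,cv2.COLOR_BGR2GRAY).astype(int)
print(g[196:210,438:456])
F=lambda x,y,f,x0,y0:((x+.5)/f-.5+x0,(y+.5)/f-.5+y0)
m=(g[194:210,438:456]<150).astype(np.uint8);n,l,st,ce=cv2.connectedComponentsWithStats(m);i=1+st[1:,4].argmax();c=ce[i]+[438,194];print(c,st[i])
bs=F(692-400,94,3,360,220);print("bore",onplane(T,*c,.1665),meet(T,c,S,bs))
print("tip px in scene at z .13 of pillar; pred bore px if centred (scene,top):",proj(S,[.6008,-.1695,.1665]),bs,proj(T,[.6008,-.1695,.1665]))
W=np.load("w3.npy",allow_pickle=True).item()
w=cv2.imread("pics/wrist3.png");gw=cv2.cvtColor(w,cv2.COLOR_BGR2GRAY)
def bl(x0,y0,x1,y1,th):
    m=(gw[y0:y1,x0:x1]<th).astype(np.uint8);n,l,st,ce=cv2.connectedComponentsWithStats(m);i=1+st[1:,4].argmax();return ce[i]+[x0,y0],st[i]
y=lambda a,b,z:(lambda d:np.arctan2(d[1],d[0])-np.pi/2)(onplane(W,*b,z)-onplane(W,*a,z))
P=bl(268,205,298,232,70),bl(342,205,372,232,70);J=bl(255,122,278,145,70),bl(352,122,372,145,70);print(P,J)
print("plate rel yaw",y(P[0][0],P[1][0],.1505),"jig",y(J[0][0],J[1][0],.014), "mid J",(onplane(W,*J[0][0],.014)+onplane(W,*J[1][0],.014))/2)
E
```

```text
[[214 213 213 213 212 214 210 211 210 209 210 211 211 209 209 209 207 199]
 [214 213 213 213 213 211 207 202 198 200 206 210 210 209 211 210 207 201]
 [214 213 214 213 210 201 188 171 165 169 185 199 206 209 209 210 209 201]
 [214 214 213 210 201 181 157 128 113 119 143 175 197 208 209 210 209 203]
 [213 214 211 207 190 159 130 106  88  80  98 139 179 201 210 210 210 205]
 [213 212 212 201 176 144 119 110  97  78  72 107 161 197 208 211 211 206]
 [212 215 210 198 167 129 107 104 100  86  70  95 152 194 208 210 209 206]
 [212 213 211 198 170 132 104 101 107  95  75  98 155 197 209 211 209 207]
 [213 214 212 204 185 153 122 106 108  99  90 117 167 198 208 210 210 209]
 [211 214 212 210 199 182 154 133 122 118 120 151 185 204 210 210 210 209]
 [212 215 214 211 209 201 185 166 157 152 161 183 200 209 210 210 210 209]
 [211 213 213 213 212 210 203 195 190 187 191 202 207 210 211 210 210 210]
 [210 214 214 213 213 215 210 209 206 205 205 208 209 211 211 210 211 210]
 [208 214 213 214 214 215 211 213 212 210 209 212 210 211 211 210 209 212]]
[446.24390244 202.        ] [ 5  5  7  7 41]
bore [ 0.60107677 -0.16856478  0.1665    ] (array([ 0.60073223, -0.16830949,  0.16637081]), np.float64(0.0008949541822861301))
tip px in scene at z .13 of pillar; pred bore px if centred (scene,top): [457.88307226 251.17696044] (457.0, 251.0) [446.6692756  202.12485948]
((array([282.39084507, 217.06690141]), array([  5,   3,  19,  19, 284], dtype=int32)), (array([357.0915493 , 217.10211268]), array([  6,   3,  19,  19, 284], dtype=int32))) ((array([265.94615385, 134.05384615]), array([  4,   6,  14,  13, 130], dtype=int32)), (array([362.60305344, 133.91603053]), array([  5,   6,  13,  13, 131], dtype=int32)))
plate rel yaw 0.128621382733207 jig 0.12945490783363223 mid J [ 0.46822475 -0.18983082  0.014     ]
```

```bash
python3 -m jog '[{"delta_pos":[0,-1,0],"spin":0,"claw":1},{"delta_pos":[0,-1,-4],"spin":0,"claw":1},{"delta_pos":[0,-1,-8],"spin":0,"claw":1},{"delta_pos":[0,-1,-10],"spin":0,"claw":1},{"delta_pos":[0,-1,-11],"spin":0,"claw":1},{"delta_pos":[0,-1,-12],"spin":0,"claw":1},{"delta_pos":[0,-1,-13],"spin":0,"claw":1},{"delta_pos":[0,-1,-13],"spin":0,"claw":1}]'; python3 -c "
from h import *
s=bot.observe();print(s['tool_rot'],s['force'],s['moment'],s['position'])"
```

```text
clock: 6.85
position: [0.5222, -0.1791, 0.1538]
tool_rot: [-3.137, 0.002, -3.014]
force: [0.5, 0.3, -2.8]
grip_width: 0.0126
[-3.13708258e+00  1.65226286e-03 -3.01422875e+00] [ 0.49471379  0.34128651 -2.81091541] [ 0.01677     0.07742244 -0.03682751] [ 0.52224572 -0.17905785  0.15384889]
```

```bash
python3 -m jog '[{"delta_pos":[0,0,-1],"spin":0,"claw":1},{"delta_pos":[0,0,-2],"spin":0,"claw":1},{"delta_pos":[0,0,-3],"spin":0,"claw":1},{"delta_pos":[0,0,-4],"spin":0,"claw":1},{"delta_pos":[0,0,-5],"spin":0,"claw":1},{"delta_pos":[0,0,-6],"spin":0,"claw":1},{"delta_pos":[0,0,-7],"spin":0,"claw":1},{"delta_pos":[0,0,-8],"spin":0,"claw":1}]'; python3 -c "
from h import *
s=bot.observe();print(s['tool_rot'],s['force'],s['moment'],s['position'])"
```

```text
clock: 7.65
position: [0.5222, -0.1791, 0.1458]
tool_rot: [-3.137, 0.002, -3.014]
force: [-0.1, -0.9, -3.4]
grip_width: 0.0126
[-3.13709463e+00  1.66094299e-03 -3.01425807e+00] [-0.05108165 -0.87405558 -3.38279598] [ 0.00306525  0.11091356 -0.05133445] [ 0.52224248 -0.17905953  0.14577677]
```

```bash
python3 -m jog '[{"delta_pos":[0,0,-4],"spin":0,"claw":1},{"delta_pos":[0,0,-8],"spin":0,"claw":1},{"delta_pos":[0,0,-12],"spin":0,"claw":1},{"delta_pos":[0,0,-16],"spin":0,"claw":1},{"delta_pos":[0,0,-20],"spin":0,"claw":1},{"delta_pos":[0,0,-24],"spin":0,"claw":1},{"delta_pos":[0,0,-27],"spin":0,"claw":1},{"delta_pos":[0,0,-30],"spin":0,"claw":1}]'; python3 - <<'E'
from h import *
s=bot.observe();print(s['tool_rot'],s['force'],s['moment'],s['position'])
for n in("top","scene"): cv2.imwrite(f"pics/{n}4.png",eyes.grab_frame(n))
t=cv2.imread("pics/top4.png");s=cv2.imread("pics/scene4.png")
a=cv2.resize(t[170:270,385:485],None,fx=4,fy=4,interpolation=cv2.INTER_CUBIC);b=cv2.resize(s[220:390,360:493],None,fx=3,fy=3,interpolation=cv2.INTER_CUBIC)
M=np.zeros((510,799,3),np.uint8);M[:400,:400]=a;M[:510,400:799]=b;cv2.imwrite("pics/crop4.png",M)
E
```

```text
clock: 8.45
position: [0.5222, -0.1791, 0.1155]
tool_rot: [-3.137, 0.002, -3.014]
force: [-0.1, 0.2, -3.5]
grip_width: 0.013
[-3.13712513e+00  1.61330019e-03 -3.01427435e+00] [-0.11121335  0.17984994 -3.4592495 ] [0.06841639 0.08870051 0.02916449] [ 0.52224192 -0.1790602   0.11551035]
```

View pics/crop4.png

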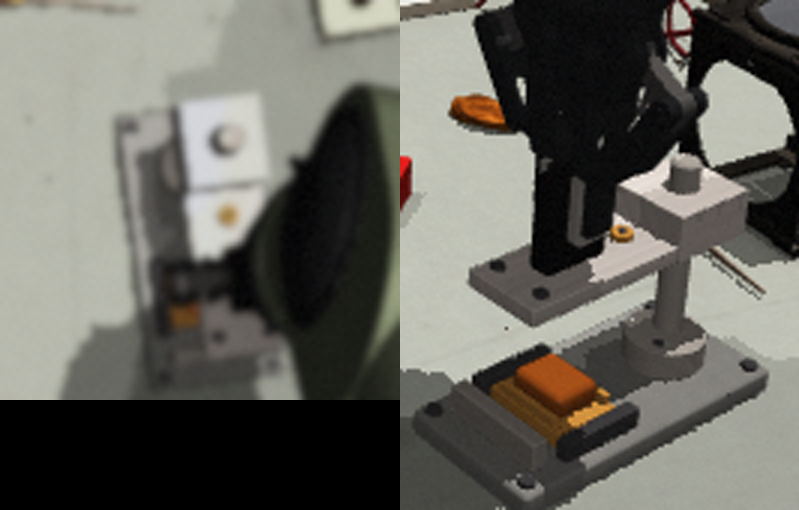

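The pillar tip stands up through the bore (scene crop 684,170) and the plate is level. I'll continue to just above the amber.

```bash
python3 -m jog '[{"delta_pos":[0,0,-7],"spin":0,"claw":1},{"delta_pos":[0,0,-14],"spin":0,"claw":1},{"delta_pos":[0,0,-21],"spin":0,"claw":1},{"delta_pos":[0,0,-28],"spin":0,"claw":1},{"delta_pos":[0,0,-35],"spin":0,"claw":1},{"delta_pos":[0,0,-40],"spin":0,"claw":1},{"delta_pos":[0,0,-44],"spin":0,"claw":1},{"delta_pos":[0,0,-46],"spin":0,"claw":1}]'; python3 -c "
from h import *
s=bot.observe();print(s['tool_rot'],s['force'],s['moment'],s['position'])"; python3 -m jog '[{"delta_pos":[0,0,-0.7],"spin":0,"claw":1},{"delta_pos":[0,0,-1.4],"spin":0,"claw":1},{"delta_pos":[0,0,-2.1],"spin":0,"claw":1},{"delta_pos":[0,0,-2.8],"spin":0,"claw":1},{"delta_pos":[0,0,-3.5],"spin":0,"claw":1},{"delta_pos":[0,0,-4.2],"spin":0,"claw":1},{"delta_pos":[0,0,-4.9],"spin":0,"claw":1},{"delta_pos":[0,0,-5.5],"spin":0,"claw":1}]'; python3 -c "
from h import *
s=bot.observe();print(s['tool_rot'],s['force'],s['moment'],s['position'])"
```

```text
clock: 9.35
position: [0.522, -0.179, 0.069]
tool_rot: [-3.137, 0.001, -3.014]
force: [0.0, -0.2, -2.3]
grip_width: 0.0128
[-3.13739263e+00  8.73841902e-04 -3.01412592e+00] [ 0.02219565 -0.19371517 -2.30191744] [0.00087027 0.15776835 0.03046155] [ 0.52198208 -0.17896299  0.06897064]
clock: 10.15
position: [0.522, -0.179, 0.0634]
tool_rot: [-3.137, 0.001, -3.014]
force: [0.4, -0.2, -1.7]
grip_width: 0.0129
[-3.13740093e+00  8.50096705e-04 -3.01419473e+00] [ 0.38202644 -0.21460997 -1.73352666] [0.00390638 0.11337827 0.00329835] [ 0.52196931 -0.17897561  0.06343511]
```

```bash
python3 -m jog '[{"delta_pos":[0,0,-0.5],"spin":0,"claw":1},{"delta_pos":[0,0,-1],"spin":0,"claw":1},{"delta_pos":[0,0,-1.5],"spin":0,"claw":1},{"delta_pos":[0,0,-2],"spin":0,"claw":1},{"delta_pos":[0,0,-2.5],"spin":0,"claw":1},{"delta_pos":[0,0,-3],"spin":0,"claw":1}]'; python3 -c "
from h import *
s=bot.observe();print(s['tool_rot'],s['force'],s['moment'],s['position'])"
```

```text
clock: 10.75
position: [0.5221, -0.179, 0.0605]
tool_rot: [-3.137, 0.001, -3.014]
force: [-0.6, 0.4, 3.6]
grip_width: 0.0127
[-3.13730227e+00  1.04597655e-03 -3.01418413e+00] [-0.56140988  0.371283    3.56049003] [0.17595255 0.40961439 0.03179436] [ 0.52205139 -0.17900951  0.06048855]
```

```bash
python3 -m jog '[{"delta_pos":[0,0,-0.5],"spin":0,"claw":1},{"delta_pos":[0,0,-1],"spin":0,"claw":1},{"delta_pos":[0,0,-1.5],"spin":0,"claw":1},{"delta_pos":[0,0,-2],"spin":0,"claw":1},{"delta_pos":[0,0,-2.5],"spin":0,"claw":1},{"delta_pos":[0,0,-3],"spin":0,"claw":1},{"delta_pos":[0,0,-3],"spin":0,"claw":1}]'; python3 -c "
from h import *
s=bot.observe();print(s['tool_rot'],s['force'],s['moment'],s['position'])"
```

```text
clock: 11.45
position: [0.522, -0.179, 0.0574]
tool_rot: [-3.137, 0.001, -3.014]
force: [-0.7, 0.6, 1.3]
grip_width: 0.0123
[-3.13735955e+00  9.40436155e-04 -3.01416241e+00] [-0.72357476  0.55123198  1.31781626] [0.09084864 0.30490028 0.02433917] [ 0.52201575 -0.17898597  0.05737229]
```

Underside about 31 mm. Smaller steps down to contact with the foot and stop.

```bash
python3 -m jog '[{"delta_pos":[0,0,-0.3],"spin":0,"claw":1},{"delta_pos":[0,0,-0.6],"spin":0,"claw":1},{"delta_pos":[0,0,-0.8],"spin":0,"claw":1},{"delta_pos":[0,0,-0.8],"spin":0,"claw":1}]'; python3 -c "
from h import *
s=bot.observe();print(s['tool_rot'],s['force'],s['moment'],s['position'])"
```

```text
clock: 11.85
position: [0.522, -0.179, 0.0566]
tool_rot: [-3.137, 0.001, -3.014]
force: [-2.2, -0.6, 2.3]
grip_width: 0.0125
[-3.13735241e+00  9.07047004e-04 -3.01421205e+00] [-2.22940133 -0.58679708  2.31820831] [0.12548097 0.35331796 0.03667357] [ 0.52198411 -0.17900383  0.05656544]
```

```bash
python3 -m jog '[{"delta_pos":[0,0,-0.3],"spin":0,"claw":1},{"delta_pos":[0,0,-0.6],"spin":0,"claw":1},{"delta_pos":[0,0,-0.6],"spin":0,"claw":1}]'; python3 -c "
from h import *
s=bot.observe();print(s['tool_rot'],s['force'],s['moment'],s['position'])"
```

```text
clock: 12.15
position: [0.5219, -0.1791, 0.0564]
tool_rot: [-3.137, 0.001, -3.014]
force: [-4.3, 0.2, 13.9]
grip_width: 0.013
[-3.13723290e+00  9.50599445e-04 -3.01440662e+00] [-4.29431271  0.18346372 13.93718712] [ 0.50382046  0.95165109 -0.03518887] [ 0.52192163 -0.17912325  0.05639478]
```

```bash
python3 -m jog '[{"delta_pos":[0,0,-0.5],"spin":0,"claw":1},{"delta_pos":[0,0,-0.6],"spin":0,"claw":1},{"delta_pos":[0,0,-0.6],"spin":0,"claw":1}]'; python3 - <<'E'
from h import *
s=bot.observe();print(s['tool_rot'],s['force'],s['moment'],s['position'])
for n in("top","scene","wrist"): cv2.imwrite(f"pics/{n}5.png",eyes.grab_frame(n))
W=eyes.camera_params("wrist");np.save("w5.npy",W,allow_pickle=True)
s=cv2.imread("pics/scene5.png");w=cv2.imread("pics/wrist5.png")
M=np.zeros((600,800,3),np.uint8);M[:360,:400]=cv2.resize(w[60:300,200:467],(400,360),interpolation=cv2.INTER_CUBIC);b=cv2.resize(s[250:390,360:493],None,fx=3,fy=3,interpolation=cv2.INTER_CUBIC);M[:420,400:799]=b;cv2.imwrite("pics/crop5.png",M[:420])
E
```

```text
clock: 12.45
position: [0.522, -0.1792, 0.0564]
tool_rot: [-3.137, 0.001, -3.015]
force: [-5.0, 1.4, 17.6]
grip_width: 0.0131
[-3.13712474e+00  1.23081477e-03 -3.01451699e+00] [-5.04863058  1.38322012 17.63510902] [0.72272992 1.1916061  0.05612462] [ 0.52197451 -0.17916533  0.05639029]
```

View pics/crop5.png

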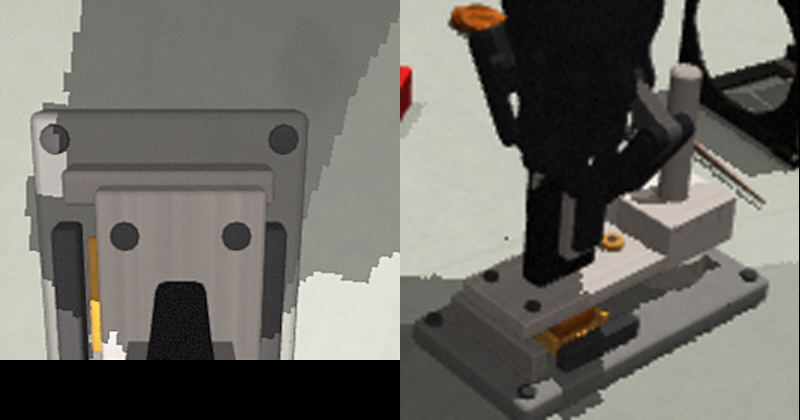

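The plate lies across the end stop, with hole pairs parallel to the jig's (both rows horizontal in the wrist crop), and the jig presses at about 20 N. I'll loosen the grip to 20 N so the plate can settle flat, then open.

```bash
python3 -m jog '[{"delta_pos":[0,0,-0.5],"spin":0,"claw":1},{"delta_pos":[0,0,-0.5],"spin":0,"claw":1},{"delta_pos":[0,0,-0.5],"spin":0,"claw":1}]' 20; python3 -c "
from h import *
s=bot.observe();print(s['tool_rot'],s['force'],s['moment'],s['position'])"
python3 -m jog '[{"delta_pos":[0,0,0],"spin":0,"claw":0.75},{"delta_pos":[0,0,0],"spin":0,"claw":0.6},{"delta_pos":[0,0,0],"spin":0,"claw":0.4},{"delta_pos":[0,0,0],"spin":0,"claw":0.3},{"delta_pos":[0,0,0],"spin":0,"claw":0.3},{"delta_pos":[0,0,0],"spin":0,"claw":0.3}]'
```

```text
clock: 12.9
position: [0.5219, -0.1791, 0.0564]
tool_rot: [-3.137, 0.001, -3.015]
force: [-6.2, 1.9, 15.3]
grip_width: 0.013
[-3.13713085e+00  1.34542052e-03 -3.01453928e+00] [-6.23139796  1.8852384  15.33793259] [0.65774476 1.07182154 0.0573401 ] [ 0.52194828 -0.17911477  0.05640014]
clock: 13.5
position: [0.522, -0.1791, 0.0563]
tool_rot: [-3.137, 0.001, -3.015]
force: [-0.1, 0.2, -0.1]
grip_width: 0.0599
```

```bash
python3 -m jog '[{"delta_pos":[0,0,20],"spin":0,"claw":0.2},{"delta_pos":[0,0,50],"spin":0,"claw":0.2},{"delta_pos":[0,0,90],"spin":0,"claw":0.2},{"delta_pos":[0,0,130],"spin":0,"claw":0.2},{"delta_pos":[0,45,130],"spin":0,"claw":0.2},{"delta_pos":[-30,90,130],"spin":0,"claw":0.2},{"delta_pos":[-60,130,130],"spin":0,"claw":0.2},{"delta_pos":[-60,130,130],"spin":0,"claw":0.2}]'
python3 - <<'E'
from h import *
print(bot.observe()["position"],bot.observe()["force"])
W=eyes.camera_params("wrist");np.save("w6.npy",W,allow_pickle=True)
for n in("wrist","top","scene"): cv2.imwrite(f"pics/{n}6.png",eyes.grab_frame(n))
s=cv2.imread("pics/scene6.png");t=cv2.imread("pics/top6.png");w=cv2.imread("pics/wrist6.png")
M=np.zeros((600,800,3),np.uint8);M[:300,:400]=cv2.resize(w,(400,300));M[300:,:360]=cv2.resize(t[180:280,385:505],(360,300),interpolation=cv2.INTER_CUBIC)
b=cv2.resize(s[240:390,360:493],None,fx=3,fy=3,interpolation=cv2.INTER_CUBIC);M[:450,400:799]=b;cv2.imwrite("pics/crop6.png",M)
E
```

```text
clock: 14.3
position: [0.4591, -0.0451, 0.1865]
tool_rot: [-3.138, 0.0, -3.01]
force: [1.1, 0.0, 0.4]
grip_width: 0.0683
[ 0.45912544 -0.0451095   0.18646825] [1.12941397 0.01312231 0.41658049]
```

View pics/crop6.png

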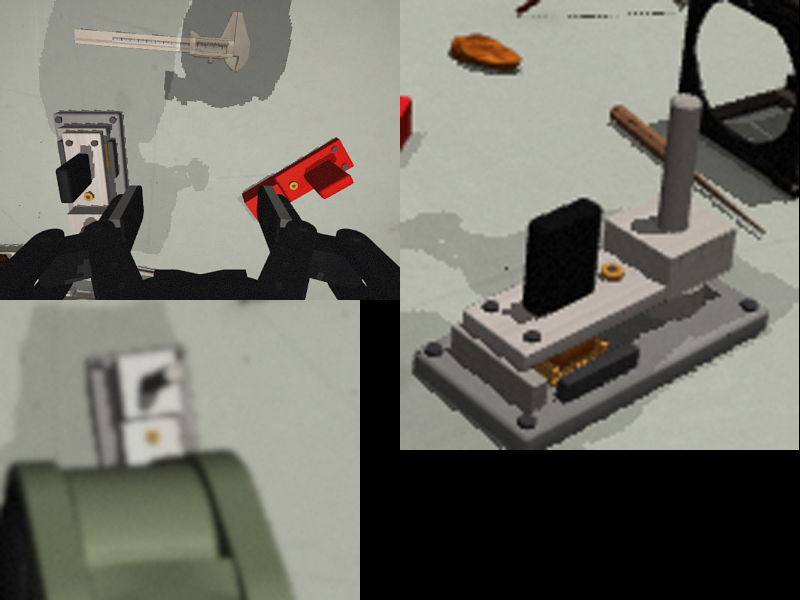

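The released plate sits flat across the foot and stop with the pillar through its bore; stone, file and caliper are undisturbed. One last yaw check, then hand in if it passes.

```bash
python3 - <<'E'
from h import *
W=np.load("w6.npy",allow_pickle=True).item();w=cv2.imread("pics/wrist6.png");g=cv2.cvtColor(w,cv2.COLOR_BGR2GRAY)
def bl(x,y,r=11):
    q=g[y-r:y+r,x-r:x+r].astype(float);m=(q<(q.min()+np.median(q))/2).astype(np.uint8);n,l,st,ce=cv2.connectedComponentsWithStats(m);i=1+st[1:,4].argmax();return ce[i]+[x-r,y-r],st[i][4]
P=bl(112,229),bl(151,228);J=bl(97,193),bl(189,189)
for n,q,z in(("plate",P,.04),("jig",J,.014)):
    a,b=[onplane(W,*p[0],z) for p in q];d=b-a;print(n,q,np.linalg.norm(d),np.arctan2(d[1],d[0])-np.pi/2,(a+b)/2)
s0=cv2.imread("pics/scene0.png").astype(int);s6=cv2.imread("pics/scene6.png").astype(int)
for n,(x0,y0,x1,y1) in dict(stone=(370,248,402,268),file=(425,272,445,290),caliper=(245,325,345,410)).items(): print(n,np.abs(s0-s6)[y0:y1,x0:x1].mean())
E
```

```text
plate ((array([110.39130435, 228.55434783]), np.int32(92)), (array([150.97674419, 228.88372093]), np.int32(86))) 0.030141688060797374 0.12491271150491645 [ 0.49035231 -0.18319758  0.04      ]
jig ((array([103.08, 202.2 ]), np.int32(25)), (array([191.04651163, 187.77906977]), np.int32(86))) 0.07190020766481768 0.294915263975555 [ 0.47015903 -0.18200991  0.014     ]
stone 11.952083333333333
file 12.05462962962963
caliper 30.228823529411766
```

```bash
python3 -c "
from h import *
print(bot.observe()['force']);print(bot.job_done())"
```

```text
[-0.94155031 -0.20499904 -0.15361411]
the job is handed in; nothing more can be done
None
```

I handed the job in at about 14.5 s of robot time, with the aluminium plate home on the jig and the robot clear of it. I gripped it by the black handle and placed the bore over the pillar from the camera images. I then lowered it level, pushed the cradle down and let go.

**Checks that passed**
- **Height:** the plate stopped on the jig at an underside height of 30 mm, the seat level. The highest wrist reading was about 18 N up, so the push on the jig and cradle together was about 21 N.
- **Position:** the last pictures show the pillar through the bore and the plate flat across the end stop.
- **Alignment:** plate yaw is 0.125 rad. The jig measured 0.129 rad in an earlier wrist picture, so they agree to about 0.004 rad.

**Checks that failed or disagreed**
- **Jig yaw in the last picture:** one jig hole was mis-detected because of a shadow (0.295 rad), so I used the earlier jig value.
- **Bystanders:** the before-and-after picture difference for the stone, file and caliper was not near zero (12, 12 and 30 grey levels). I put this down to the arm's moving shadow, which I did not confirm. All three look in place in the last pictures, and the planned moves stayed away from them.
- **Tilt:** the moments while pressing suggested contact at one corner of the stop. I take this as a grip tilt of about 0.2 mm across the plate. It should have settled on release, but I did not measure it afterwards.

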